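Clear the bonder's catch tray and show the connector module to the camera

TASK

Empty the machine's catch tray: lower the two plain brass housings, without dropping them, into the black tote, one to a compartment, flat and lid up. Take the third housing, the one with the round steel connector, and finish while holding it still in the air before the inspection camera, lid side up and not rolled, the connector pointing straight into the obliquely down-looking lens with its mouth on the lens axis, 60 mm from the glass; do not let go. Touch neither the camera nor its stand, and leave the screwdriver, jar and dish alone.

Things in the scene. Friction and masses are not known exactly. Their poses are not given: they have to be found in the camera images.
- plain_a_mid (a point): Centre (half-way up) of a plain brass housing that lies loose in the catch tray, lid up. Box 56 mm long (its x), 30 mm wide (its y), 26 mm high (z up, through the lid with four small screws); about 100 g. Both plain housings are alike and go to either compartment.
- plain_b_mid (a point): Centre (half-way up) of the other plain brass housing, the same size and lying alike. Its x, y, z are as for plain_a.
- sample_mid (a point): Centre (half-way up) of the box of the brass housing that has a connector. Box 56 mm long (its x), 30 mm wide (its y), 26 mm high (z up, through the lid with four small screws); about 100 g. On its +x end face a round steel connector, 15 mm in diameter, sticks out 18 mm along +x, at half height. Grip the box across its 30 mm width.
- sample_tip (a point): Centre of the mouth of that connector, 46 mm along +x from sample_mid; same axes.
- tray_floor (a point): Centre of the catch tray's inner floor, 4 mm above the bench. Fixed aluminium tray, outside 135 mm (its x) by 370 mm (its y), walls 4 mm thick, 24 mm high. The three housings lie in a row along its y, about 100 mm apart, in any order, long sides roughly along its x. A feed chute (look only) slopes up from its -y end to the machine.
- tote: Fixed black open tote, outside 118 mm (its x) by 226 mm (its y) by 40 mm high; origin at the centre of its underside. Walls and floor 4 mm thick; one divider wall as high as the rim at y = 0 makes two compartments, 110 mm by 107 mm inside, centred at y = +55 mm and y = -55 mm.
- lens (a point): Middle of the front glass of the inspection camera. Its x axis runs back into the camera: the camera looks along -x, 25 degrees (0.436 rad) below level; its y axis is level. Lens ring 54 mm across, camera 105 mm long. Its height varies (lens 280 to 340 mm over the bench); it is clamped. A correctly held sample has its x, y, z axes parallel to these.
- focus (a point): Empty point in the air on the optical axis, 60 mm in front of the lens glass (along the lens's -x); the middle of the connector's mouth belongs here. Same axes as the lens.
- camera_stand: The camera's fixed stand: origin on the bench straight below the lens, axes level, the camera looking towards its -x side. 110 mm behind the origin (+x) stands an upright column 22 mm thick and 444 mm high on a white foot 130 mm square, 14 mm thick. Not to be touched.
- driver_grip (a point): Handle of a screwdriver, 150 mm long, lying on the bench beyond the tote; leave alone.
- jar: Small clear jar with a white cap, 48 mm in diameter, 55 mm high, origin at its underside; leave alone.
- dish: Round steel dish, 80 mm in diameter, 22 mm high, origin at its underside; leave alone.

How it is judged:
At the end, for the whole second after the job is handed in: Each compartment holds one plain housing, flat (0.2 rad), lid up, released, at rest. The connector housing is held still by the fingers alone, lid side up, its mouth within 12 mm of the point 60 mm in front of the lens, pointing at it and unrolled within 0.2 rad (x of plain_a_mid in the frame of tote between -0.053 and 0.053 m and y of plain_a_mid in the frame of tote between -0.107 and 0.107 m and z of each of plain_a_mid, plain_b_mid in the frame of tote below 0.023 m and angle between each of plain_a_mid, plain_b_mid's own z axis and vertical below 0.2 rad and contact force between the fingers and plain_a below 0.1 N and linear speed of each of plain_a, plain_b, sample below 0.02 m/s and x of plain_b_mid in the frame of tote between -0.053 and 0.053 m and y of plain_b_mid in the frame of tote between -0.107 and 0.107 m and contact force between the fingers and plain_b below 0.1 N and ((y of plain_a_mid in the frame of tote below 0 m and y of plain_b_mid in the frame of tote above 0 m) or (y of plain_a_mid in the frame of tote above 0 m and y of plain_b_mid in the frame of tote below 0 m)) and distance between sample_tip and focus below 0.012 m and angle between the x axis of sample_mid and the x axis of lens, either way round below 0.2 rad and angle between the y axis of sample_mid and the y axis of lens, either way round below 0.2 rad and x of sample_mid in the frame of lens below -0.09 m and angle between sample_mid's own z axis and vertical below 0.9 rad and height (world z) of sample_mid above 0.15 m and contact force between the fingers and sample above 1 N and contact force between sample and camera_stand below 0.1 N and angular speed of sample below 0.2 rad/s); the arm keeps its last pose, push and grip.
It fails at once if the first plain housing is dropped (it falls free of the fingers faster than 0.75 m/s, about 3 cm of fall) (contact force between the fingers and plain_a below 0.05 N and linear speed of plain_a above 0.75 m/s).
It fails at once if the second plain housing is dropped (it falls free of the fingers faster than 0.75 m/s, about 3 cm of fall) (contact force between the fingers and plain_b below 0.05 N and linear speed of plain_b above 0.75 m/s).
It fails at once if the housing with the connector is dropped (it falls free of the fingers faster than 0.75 m/s, about 3 cm of fall) (contact force between the fingers and sample below 0.05 N and linear speed of sample above 0.75 m/s).
It fails at once if the inspection camera or its stand is touched with more than 2 N (contact force between any of the arm, the fingers, sample and camera_stand above 2 N).
It fails at once if the screwdriver, the jar or the dish is moved more than 3 cm (distance of any of driver_grip, jar, dish from where it was at the start of the episode above 0.03 m).
It also fails if it takes over 61 s, if anything falls off the work surface, if the arm or the gripper's body presses on something with over 40 N, if the wrist force passes 120 N, or if a joint passes its speed limit or range.

ROBOT

A 6-joint arm with a two-finger parallel gripper is mounted at the origin on the work surface. World frame = base frame: x ahead of the robot, y to its left, z up, the work surface at z = 0. Lengths are in m, angles in rad, forces in N, time in s.
With the tool pointing down it reaches from about 0.25 to 0.725 m from the base axis. Payload 4 kg.
Tool frame: the origin (TCP) lies on the centre line of the jaws, within the pads' length; the fingertips stand 14 mm ahead of it and the grasp point (between the pads) lies 5 mm behind it; z points along the fingers, x is the direction in which the jaws open and shut, and the axes are right-handed (so a half turn about z gives the same grasp; the last joint's range is limited). The gripper opens to 85 mm and grips with 20 to 120 N. Pads are 22 mm wide; open, the fingers measure 114 mm over their backs; the gripper's body (76 mm by 85 mm) begins 54 mm behind the grasp point. The pads swing forward as they close: fully open they stand 13 mm farther back than shut.
Start: joints at [-1.15, 0.241, 0.005, 1.335, 0, 1.571], TCP at [0.204, -0.456, 0.245] pointing down, gripper open.
Joint ranges: [-2.72, 2.72], [-1.05, 1.87], [-1.09, 1.28], [-1.99, 2.15], [-1.42, 1.44], [-3.14, 3.14]. Speed limits (rad/s): [2.79, 2.79, 3.14, 3.14, 3.14, 3.14].

INTERFACE

Orientations are given as a unit quaternion [x, y, z, w].
In Python, from workcell import get_obs, optics, ticket gives the robot as it stands.
- The arm moves only by the shell command python3 -m inch 'ROWS'. ROWS is JSON, a list that holds one entry, the list of rows, each a list of 5 numbers: the finger opening in cm, from 0 to 8.54, then the shift along the tool's x, y, z in cm, then the turn about the tool's z in degrees. In form: [[[fingers, dx, dy, dz, roll], ...]]. A call has exactly 5 rows; each row is the pose to reach, as a shift and turn from the pose measured when the call began, along the tool's axes at that moment; what a row does not reach only later rows make up. A row lasts 1/8 s, in which the tool goes at most 62.5 mm and 10.7 degrees, less where a joint would pass 70% of its speed; a pose out of reach is approached as far as the arm can. A call with a gripper value outside its range is refused whole. The fingers move at their own pace and stop on an object; the grip force is fixed at half the most. Time passes only in rows, so rows that repeat a pose let the fingers close, or fill a call up. It gives the time, the measured TCP pose, the force and the opening at its end, in the units of the state.
- get_obs(): the state, without advancing time (a new reading comes with each control period).
- optics.camera(name): name is "side" or "top" or "wrist"; returns (picture, depth): 400x640x3 uint8, red, green, blue; 400x640 float32, m along the optical axis (not along the pixel's ray), 0 where there is no reading.
- optics.camera_info(name): a dict with "vfov" (degrees; the focal length in pixels is half the picture's height over the tangent of half this angle, whatever the lens; pixels are square), "cx", "cy" (the principal point, pixels), "k1" (the pictures are not rectified: a ray, as slopes to the right and down, at radius r is drawn at 1 + k1 r^2 times it, then the intrinsics apply), "R" (3x3) and "t" (3): a world point X has camera coordinates R X + t. Camera axes: x right, y down, z forward; pixel columns grow to the right and rows downward; lengths in m; the calibration is good to about 2 mm. A picture is of the moment at which its call begins: read the wrist's pose just before it. camera_info takes no time and is no camera call; for the wrist camera it gives the pose at the moment of the call.
- ticket.job_done(): hands the job in, once; it reports no verdict.
The state is a dict: "clock": time; "joint_pos": joint angles; "joint_vel": joint speeds; "tau": joint torques, N m; "eef_pos": TCP position; "tool_rot": TCP orientation; "ft_force": force on the tool from outside, world axes, zero at the start; "ft_torque": the same for the moment, N m; "grip_width": finger opening in m.
Only numpy, scipy, OpenCV 4.12 (cv2) and the standard library are available. Lean on these libraries where they do the work, as an engineer would, in place of code of your own. Each camera call takes 0.05 s, during which the arm holds its last target.

## Working session

There is one attempt and no reset: what is moved stays moved. The work goes in short steps, Python scripts to look and compute and a shell command to move; the robot and the scene stay as the last step left them, time stands still between calls to the robot, and variables do not carry over. Pictures are saved under pics/ and viewed, and the job is handed in when it is done.

```bash
ls; mkdir -p pics
python3 - <<'E'
from workcell import get_obs, optics
import cv2,json,numpy as np
o=get_obs()
for k,v in o.items(): print(k,np.round(v,4))
for n in ("side","top","wrist"):
    i=optics.camera_info(n); print(n,{k:np.round(v,4).tolist() for k,v in i.items()})
    p,d=optics.camera(n); cv2.imwrite(f"pics/{n}0.png",p[:,:,::-1]); np.save(f"pics/{n}0d.npy",d)
E
```

```text
pics
clock 0.0
joint_pos [-1.1501  0.2414  0.0037  1.3352 -0.      1.5708]
joint_vel [ 0.0015 -0.0009  0.0003  0.001   0.0011 -0.0001]
tau [ 2.00000e-04 -3.72320e+01  2.52406e+01  1.70000e-02 -1.00000e-04
  0.00000e+00]
eef_pos [ 0.204  -0.4558  0.2444]
tool_rot [ 8.392e-01 -5.439e-01 -9.000e-04 -6.000e-04]
ft_force [-0.2064 -0.0065 -0.5404]
ft_torque [-0.0387  0.0329  0.0456]
grip_width 0.0848
side {'vfov': 47.9543, 'cx': 317.3393, 'cy': 201.1612, 'k1': -0.038, 'R': [[-0.7266, -0.6866, -0.0246], [-0.3492, 0.4, -0.8474], [0.5917, -0.6071, -0.5304]], 't': [0.4196, 0.3506, 1.0028]}
top {'vfov': 44.4273, 'cx': 325.5469, 'cy': 190.5727, 'k1': 0.0057, 'R': [[0.0198, -0.9998, 0.0039], [-0.9946, -0.0201, -0.1015], [0.1016, -0.0019, -0.9948]], 't': [-0.0517, 0.6046, 1.2801]}
wrist {'vfov': 59.4336, 'cx': 320.5558, 'cy': 200.311, 'k1': -0.0206, 'R': [[0.4081, -0.9129, -0.0019], [-0.8636, -0.3867, 0.3234], [-0.296, -0.1303, -0.9462]], 't': [-0.4995, -0.0426, 0.3825]}
```

View pics/side0.png

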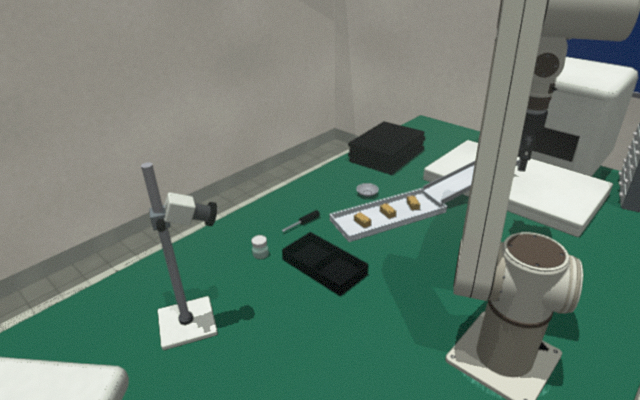

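View pics/top0.png

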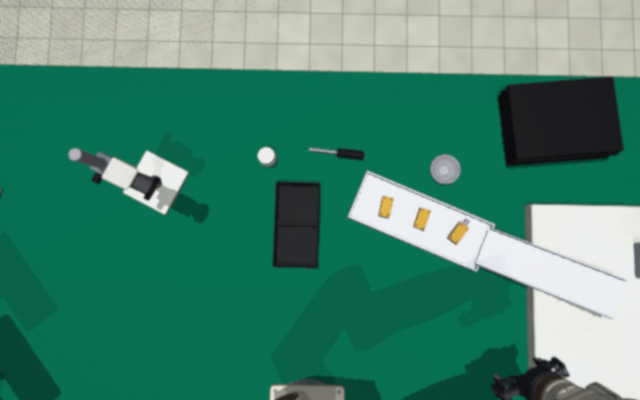

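View pics/wrist0.png

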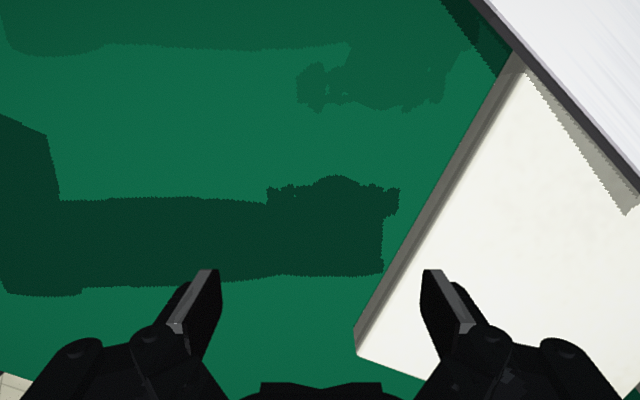

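Top view: brass housings at about (386,207), (422,218), (458,233). The last of these shows a connector near (465,222). The tote is at (297,224), the camera lens at (150,187), and its foot at (150,182).

```bash
cat > h.py <<'E'
import numpy as np,cv2
from workcell import get_obs, optics
from scipy.spatial.transform import Rotation as Ro
def K(i):
    f=200/np.tan(np.radians(i["vfov"])/2)
    return np.array([[f,0,i["cx"]],[0,f,i["cy"]],[0,0,1.]])
def rays(i,uv):
    s=cv2.undistortPoints(np.float64(uv).reshape(-1,1,2),K(i),np.array([i["k1"],0,0,0.]))[:,0]
    R=np.array(i["R"]);t=np.array(i["t"])
    d=np.c_[s,np.ones(len(s))]@R
    return -R.T@t,d
def onz(i,uv,z):
    c,d=rays(i,uv); return c+d*((z-c[2])/d[:,2])[:,None]
def pd(i,uv,dep):
    c,d=rays(i,uv); return c+d*np.float64(dep).reshape(-1,1)
def proj(i,X):
    R=np.array(i["R"]); return cv2.projectPoints(np.float64(X).reshape(-1,3),cv2.Rodrigues(R)[0],np.float64(i["t"]),K(i),np.array([i["k1"],0,0,0.]))[0][:,0]
E
python3 - <<'E'
from h import *
for n in("top","side"):
    im=cv2.imread(f"pics/{n}0.png");d=np.load(f"pics/{n}0d.npy");i=optics.camera_info(n)
    hsv=cv2.cvtColor(im,cv2.COLOR_BGR2HSV)
    m=cv2.inRange(hsv,(12,110,90),(30,255,255))
    cs,_=cv2.findContours(m,cv2.RETR_EXTERNAL,cv2.CHAIN_APPROX_NONE)
    for c in cs:
        if cv2.contourArea(c)<40: continue
        mm=np.zeros_like(m);cv2.drawContours(mm,[c],-1,255,-1)
        v,u=np.nonzero(mm)
        P=pd(i,np.c_[u,v],d[v,u]);
        r=cv2.minAreaRect(onz(i,c[:,0]+0.0,0.030)[:,:2].astype(np.float32)*1000)
        print(n,c[:,0].mean(0),cv2.contourArea(c),"top z pct",np.percentile(P[:,2],[5,50,90]),np.round(r[0],1),np.round(r[1],1),round(r[2],1))
    if n=="top":
        cv2.imwrite("pics/topz1.png",cv2.resize(im[160:290,340:500],None,fx=5,fy=4.6))
        cv2.imwrite("pics/topz2.png",cv2.resize(im[130:230,60:220],None,fx=5,fy=5))
        cv2.imwrite("pics/topz3.png",cv2.resize(im[170:280,250:370],None,fx=5,fy=5))
    else:
        cv2.imwrite("pics/sidez.png",cv2.resize(im[150:350,130:290],None,fx=3,fy=3))
E
```

```text
top [457.72727273 232.47727273] 186.0 top z pct [0.02615501 0.03087364 0.03465993] [ 500.3 -393.4] [27.8 53.8] 53.2
top [421.48 218.48] 172.0 top z pct [0.02654036 0.03052349 0.03443208] [ 536.2 -296.8] [26.8 52.5] 71.6
top [385.35294118 206.66666667] 162.5 top z pct [0.02684932 0.03067711 0.03452885] [ 566.1 -200.6] [26.2 51.5] 79.2
side [362.40540541 219.        ] 65.5 top z pct [0.02163813 0.0267031  0.03025771] [ 555.4 -187.9] [29.7 64.4] 79.4
side [387.72727273 209.63636364] 65.5 top z pct [0.02017397 0.02725271 0.02999432] [ 527.7 -284.4] [30.4 63.1] 73.0
side [412.90625 201.46875] 58.0 top z pct [0.02067274 0.02704501 0.02939809] [ 495.  -381.7] [28.2 64.4] 48.7
```

View pics/topz1.png

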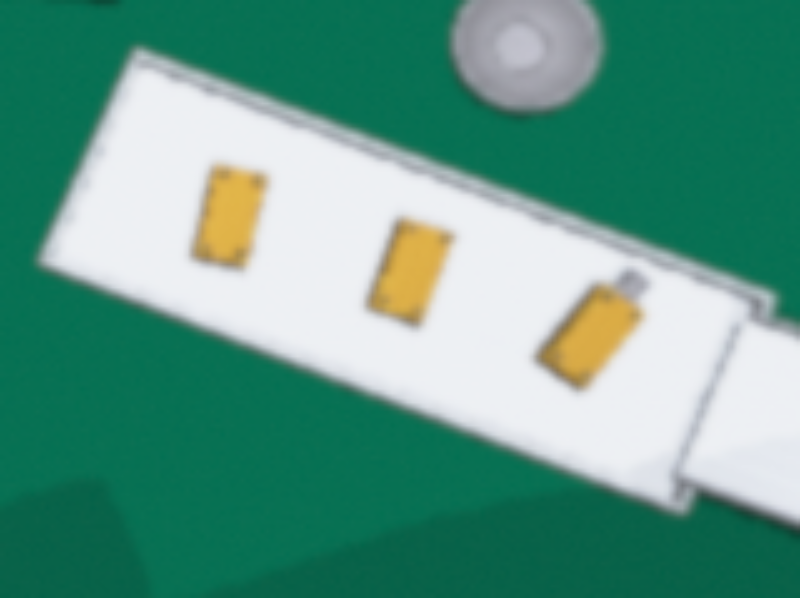

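View pics/topz2.png

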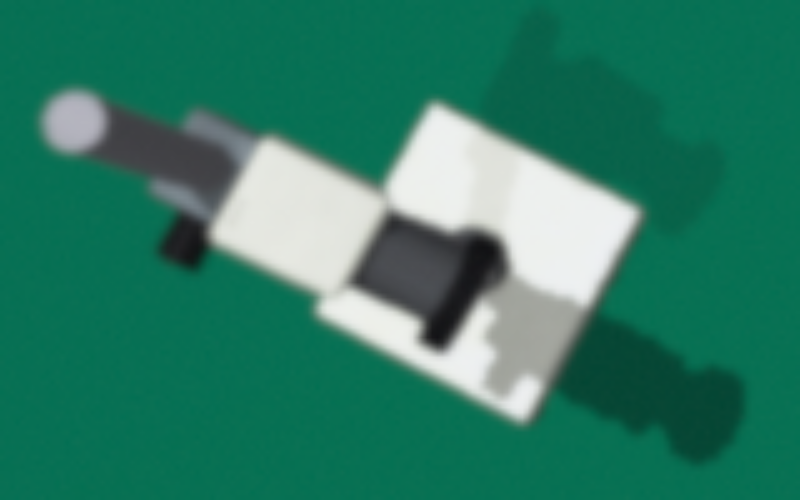

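View pics/topz3.png

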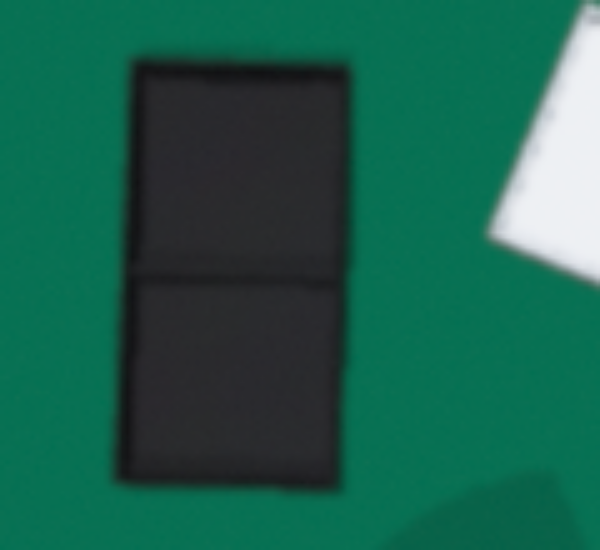

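View pics/sidez.png

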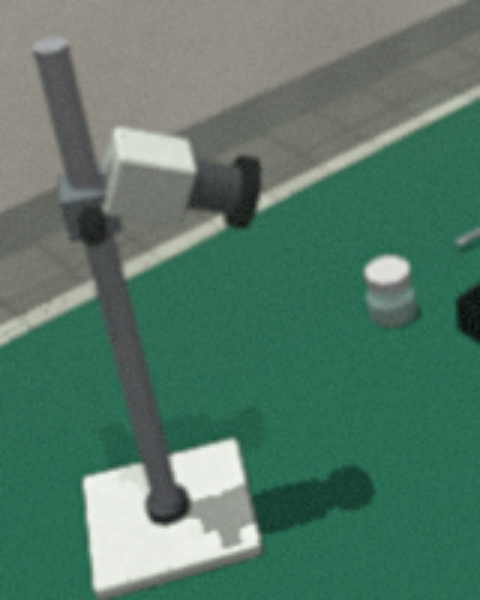

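```bash
cat > m.py <<'E'
from h import *
def brass(n,im,d,i,z,amin=40):
    hsv=cv2.cvtColor(im,cv2.COLOR_BGR2HSV)
    m=cv2.morphologyEx(cv2.inRange(hsv,(12,90,60),(32,255,255)),cv2.MORPH_CLOSE,np.ones((3,3)))
    cs,_=cv2.findContours(m,cv2.RETR_EXTERNAL,cv2.CHAIN_APPROX_NONE)
    out=[]
    for c in cs:
        if cv2.contourArea(c)<amin: continue
        P=onz(i,c[:,0],z)[:,:2].astype(np.float32)*1000
        (cx,cy),(w,h),a=cv2.minAreaRect(P)
        if w<h: a+=90
        out.append((cx,cy,max(w,h),min(w,h),(a+90)%180-90))
    return out
E
python3 - <<'E'
from m import *
n="top";im=cv2.imread("pics/top0.png");d=np.load("pics/top0d.npy");i=optics.camera_info(n)
for r in brass(n,im,d,i,.030): print("brass",np.round(r,1))
hsv=cv2.cvtColor(im,cv2.COLOR_BGR2HSV)
# non-green
g=cv2.inRange(hsv,(60,120,0),(95,255,255))
def rect(mask,z,name):
    cs,_=cv2.findContours(mask,cv2.RETR_EXTERNAL,cv2.CHAIN_APPROX_NONE)
    for c in sorted(cs,key=cv2.contourArea)[::-1][:3]:
        if cv2.contourArea(c)<300: continue
        P=onz(i,c[:,0],z)[:,:2].astype(np.float32)*1000
        r=cv2.minAreaRect(P); print(name,np.round(r[0],1),np.round(r[1],1),round(r[2],1),"corners",np.round(cv2.boxPoints(r)).tolist())
# tote: dark, low sat
blk=cv2.inRange(im,(0,0,0),(70,70,70))&~g
b=np.zeros_like(blk);b[170:280,260:330]=blk[170:280,260:330]
rect(b,.040,"tote")
w=np.zeros_like(blk); w[140:225,120:195]=((cv2.inRange(hsv,(0,0,120),(180,60,255))))[140:225,120:195]
rect(w,.014,"foot")
for uv in [(153,150.5),(188,172.5),(166,215),(123.5,192)]: print("footc",np.round(onz(i,[uv],.014)[0],3))
# tray corners top z=.024 (zoomed coords /5,/4.6)
for z in [(140,48),(775,297),(685,512),(40,262)]:
    uv=(340+z[0]/5,160+z[1]/4.6); print("tray",np.round(onz(i,[uv],.024)[0],4))
# lens
for n,(u0,u1,v0,v1) in {"top":(140,165,170,205),"side":(203,220,198,230)}.items():
    im=cv2.imread(f"pics/{n}0.png");d=np.load(f"pics/{n}0d.npy");i=optics.camera_info(n)
    v,u=np.mgrid[v0:v1,u0:u1];v=v.ravel();u=u.ravel()
    P=pd(i,np.c_[u,v],d[v,u]); k=(im[v,u].max(1)<45)&(P[:,2]>.2)
    P=P[k]; print(n,k.sum(),np.round(P.min(0),3),np.round(P.max(0),3),np.round(P.mean(0),3)); np.save(f"pics/ring_{n}.npy",P)
# wrist cam offset in tool frame
o=get_obs();R=Ro.from_quat(o["tool_rot"]).as_matrix();i=optics.camera_info("wrist");c=-np.array(i["R"]).T@i["t"]
print("cam in tool",R.T@(c-o["eef_pos"]),"toolx",R[:,0],"y",R[:,1])
E
```

```text
brass [ 500.7 -393.4   55.4   29.3  -36.9]
brass [ 536.4 -296.9   53.5   28.5  -18.4]
brass [ 565.8 -200.5   53.3   27.8  -11.6]
tote [514.2  36. ] [114.7 222. ] 89.3 corners [[402.0, -20.0], [624.0, -23.0], [626.0, 92.0], [404.0, 95.0]]
foot [632.1 443.8] [181.  133.1] 63.9 corners [[533.0, 392.0], [652.0, 333.0], [732.0, 496.0], [612.0, 554.0]]
footc [0.708 0.433 0.014]
footc [0.649 0.335 0.014]
footc [0.532 0.389 0.014]
footc [0.592 0.506 0.014]
tray [ 0.6632 -0.1533  0.024 ]
tray [ 0.524  -0.4944  0.024 ]
tray [ 0.3995 -0.4448  0.024 ]
tray [ 0.5364 -0.1011  0.024 ]
top 109 [0.553 0.31  0.299] [0.596 0.336 0.333] [0.576 0.321 0.323]
side 115 [0.55  0.319 0.286] [0.587 0.352 0.327] [0.56  0.339 0.309]
cam in tool [ 0.00057121 -0.08321227 -0.13021456] toolx [ 0.40848413 -0.91276396 -0.00163348] y [-9.12765179e-01 -4.08484673e-01  2.24299808e-06]
```

```bash
cat > go.py <<'E'
# usage: go.py x y z heading_of_tool(-y) deg
import sys
from h import *
o=get_obs();R=Ro.from_quat(o["tool_rot"]).as_matrix()
a=list(map(float,sys.argv[1:]))
d=R.T@(np.array(a[:3])-o["eef_pos"])*100
hd=np.degrees(np.arctan2(-R[1,1],-R[0,1]))
print("shift cm",np.round(d,2),"heading",round(hd,2),"tilt",np.round(np.degrees(np.arccos(-R[2,2])),2), "roll", round((hd-a[3]+180)%360-180,2) if len(a)>3 else "", "q",np.round(o["joint_pos"],3),"F",np.round(o["ft_force"],1),"w",o["grip_width"],"t",o["clock"],"p",np.round(o["eef_pos"],4))
E
python3 go.py .566 -.2005 .18 -11.6
```

```text
shift cm [ -8.52 -43.47   6.48] heading 24.11 tilt 0.09 roll 35.71 q [-1.15   0.241  0.004  1.335 -0.     1.571] F [-0.8 -0.8 -0.4] w 0.08574602531896301 t 0.15 p [ 0.2041 -0.4559  0.2446]
```

```bash
python3 -m inch '[[[8.5,-1,-5,0.5,5],[8.5,-2.2,-11,1,12],[8.5,-3.4,-17,2,20],[8.5,-4.5,-23,3,27],[8.5,-5.7,-29,4,32]]]'; python3 go.py .566 -.2005 .18 -11.6
```

```text
clock: 0.78
eef_pos: [0.4468, -0.2841, 0.2042]
tool_rot: [-0.656, 0.755, 0.001, 0.0]
ft_force: [1.1, -0.9, 0.5]
grip_width: 0.0852
shift cm [ -9.95 -10.63   2.42] heading -8.08 tilt 0.09 roll 3.52 q [-5.670e-01  3.210e-01  5.000e-03  1.257e+00  1.000e-03  2.716e+00] F [ 1.1 -0.9  0.5] w 0.085196224447444 t 0.775 p [ 0.4468 -0.2841  0.2042]
```

```bash
python3 -m inch '[[[8.5,-2,-2,0.5,-10],[8.5,-4,-4,1,-20],[8.5,-6,-6,1.5,-30],[8.5,-8,-8,2,-40],[8.5,-9.9,-10.6,2.4,-50]]]';  python3 -m inch '[[[8.5,0,0,0,-10],[8.5,0,0,0,-20],[8.5,0,0,0,-30],[8.5,0,0,0,-40],[8.5,0,0,0,-50]]]'; python3 -m inch '[[[8.5,0,0,0,-10],[8.5,0,0,0,-20],[8.5,0,0,0,-30],[8.5,0,0,0,-40],[8.5,0,0,0,-50]]]';python3 go.py .566 -.2005 .15 168.4
```

```text
clock: 1.4
eef_pos: [0.5658, -0.2002, 0.1796]
tool_rot: [0.914, -0.405, -0.001, -0.0]
ft_force: [1.0, -0.5, 0.5]
grip_width: 0.0855
clock: 2.02
eef_pos: [0.5656, -0.2001, 0.179]
tool_rot: [1.0, 0.023, -0.002, -0.001]
ft_force: [-0.6, -0.2, 0.0]
grip_width: 0.085
clock: 2.65
eef_pos: [0.5653, -0.1999, 0.1784]
tool_rot: [0.895, 0.446, -0.001, -0.002]
ft_force: [-0.1, -0.3, -0.6]
grip_width: 0.085
shift cm [0.   0.1  2.84] heading 142.92 tilt 0.28 roll -25.48 q [-3.40e-01  4.75e-01  1.70e-01  1.27e+00  1.00e-03  3.07e-01] F [-0.1 -0.3 -0.6] w 0.08498023069679321 t 2.65 p [ 0.5653 -0.1999  0.1784]
```

```bash
python3 -m inch '[[[8.5,0,0,0,-10],[8.5,0,0,0,-20],[8.5,0,0,-1,-25.4],[8.5,0,0,-1.5,-25.4],[8.5,0,0,-1.5,-25.4]]]'
cat > look.py <<'E'
import sys
from m import *
i=optics.camera_info("wrist"); p,d=optics.camera("wrist"); im=p[:,:,::-1].copy()
cv2.imwrite("pics/"+sys.argv[1]+".png",im)
z=float(sys.argv[2])
for r in brass("w",im,d,i,z,1500): print("brass",np.round(r,1))
E
python3 look.py w1 .030;python3 go.py .566 -.2005 .15 168.4
```

```text
clock: 3.28
eef_pos: [0.5655, -0.2001, 0.1937]
tool_rot: [0.776, 0.631, -0.001, -0.002]
ft_force: [-0.0, -0.4, 0.2]
grip_width: 0.0855
brass [ 565.1 -201.    58.    29.4  -12.1]
brass [ 535.8 -294.6   59.3   34.   -18.7]
brass [ 500.8 -388.3   63.3   39.2  -37.5]
shift cm [-0.04  0.1   4.34] heading 168.26 tilt 0.28 roll -0.14 q [-3.400e-01  4.670e-01  1.970e-01  1.305e+00  1.000e-03 -1.350e-01] F [-0.8 -0.4  0. ] w 0.08498736680455582 t 3.325 p [ 0.5653 -0.2     0.1934]
```

View pics/w1.png

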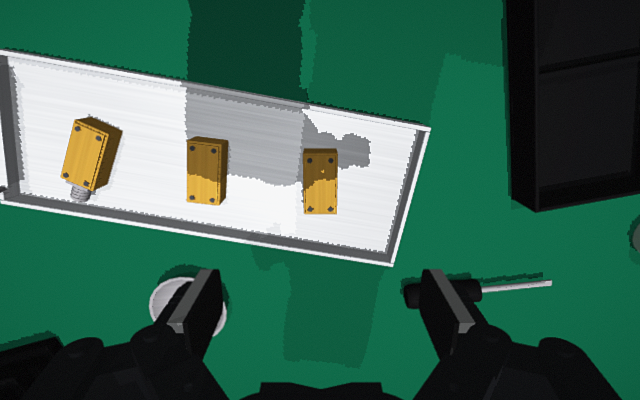

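Wrist view: the plain housing is at (320,182), the middle one at (207,172), and the sample at (88,155) with its connector toward the image bottom. Positions agree with the top camera to 1 mm (3–5 mm in y for the further ones). Descending.

```bash
python3 -m inch '[[[8.5,0,0,5,0],[8.5,0,0,10,0],[8.5,0,0,14,0],[8.5,0,0,16,0],[8.5,0,0,16.5,0]]]'; python3 go.py .5652 -.2008 .021 168.1
```

```text
clock: 3.95
eef_pos: [0.563, -0.199, 0.0261]
tool_rot: [0.776, 0.631, -0.002, -0.004]
ft_force: [-0.5, 0.0, -0.6]
grip_width: 0.0849
shift cm [-0.13  0.26  0.51] heading 168.23 tilt 0.53 roll 0.13 q [-0.34   0.61  -0.033  0.938  0.001 -0.135] F [-0.5  0.  -0.6] w 0.08487048275007247 t 3.95 p [ 0.563  -0.199   0.0261]
```

```bash
python3 -m inch '[[[8.5,-0.1,0.3,0.4,0],[0,-0.1,0.3,0.4,0],[0,-0.1,0.3,0.4,0],[0,-0.1,0.3,0.4,0],[0,-0.1,0.3,0.4,0]]]'; python3 -m inch '[[[0,0,0,0,0],[0,0,0,0,0],[0,0,0,-1,0],[0,0,0,-3,0],[0,0,0,-6,0]]]'; python3 go.py .569 .0355 .12 168
```

```text
clock: 4.58
eef_pos: [0.5664, -0.2008, 0.0231]
tool_rot: [0.776, 0.631, -0.001, -0.003]
ft_force: [-0.4, -0.5, 5.1]
grip_width: 0.0289
clock: 5.2
eef_pos: [0.5658, -0.2007, 0.083]
tool_rot: [0.776, 0.631, -0.002, -0.004]
ft_force: [0.2, 0.4, -1.0]
grip_width: 0.0285
shift cm [23.19 -4.54 -3.61] heading 168.22 tilt 0.57 roll 0.22 q [-3.410e-01  5.550e-01  3.900e-02  1.065e+00  1.000e-03 -1.360e-01] F [ 0.2  0.4 -1. ] w 0.028462835232150815 t 5.2 p [ 0.5658 -0.2007  0.083 ]
```

```bash
python3 -m inch '[[[0,4,-0.5,-2,0],[0,9,-1.5,-3,0],[0,15,-3,-3.3,0],[0,20,-4,-3.3,0],[0,23.2,-4.5,-3.3,0]]]'; python3 look.py w2 .04; python3 go.py .569 .0355 .024 168
```

```text
clock: 5.82
eef_pos: [0.5691, 0.038, 0.1176]
tool_rot: [0.775, 0.632, -0.002, -0.004]
ft_force: [0.0, 0.3, -1.0]
grip_width: 0.0287
brass [618.5  27.4 107.1  49.9 -11.7]
shift cm [-0.65  0.17  9.35] heading 168.54 tilt 0.65 roll 0.54 q [ 0.069  0.468 -0.009  1.102  0.008  0.269] F [ 0.6  2.5 -0.1] w 0.028693011749107395 t 5.875 p [0.5694 0.0415 0.1176]
```

View pics/w2.png

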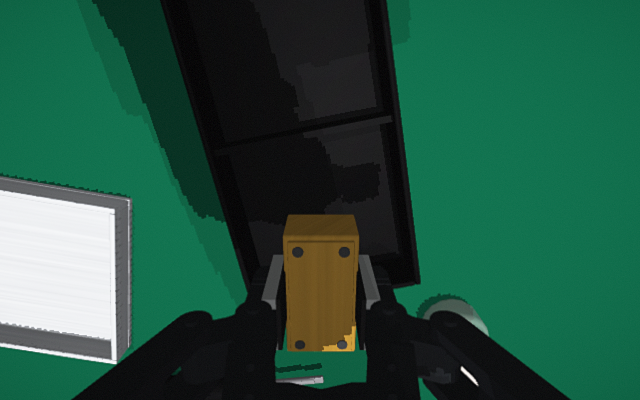

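The housing is over the far compartment. The divider runs from (216,152) to (393,119) and the rim corner is at (418,283). A quick check of the tote, then lower.

```bash
python3 - <<'E'
from h import *
i=optics.camera_info("wrist")
print(np.round(onz(i,[(216,152),(393,119),(418,283),(386,0)],.04),3))
E
python3 -m inch '[[[0,-0.6,0.2,4,0],[0,-0.6,0.2,7,0],[0,-0.6,0.2,8.5,0],[0,-0.6,0.2,9.1,0],[0,-0.6,0.2,9.4,0]]]';python3 go.py .569 .0355 .0235 168
```

```text
[[ 0.514 -0.011  0.04 ]
 [ 0.516  0.095  0.04 ]
 [ 0.629  0.097  0.04 ]
 [ 0.454  0.1    0.04 ]]
clock: 6.5
eef_pos: [0.5701, 0.0358, 0.0242]
tool_rot: [0.774, 0.633, -0.0, -0.005]
ft_force: [0.6, 0.7, -1.5]
grip_width: 0.0289
shift cm [-0.05 -0.1   0.07] heading 168.53 tilt 0.6 roll 0.53 q [ 0.059  0.569 -0.116  0.893  0.008  0.259] F [ 0.6  0.7 -1.5] w 0.02885372671809526 t 6.5 p [0.5701 0.0358 0.0242]
```

```bash
python3 -m inch '[[[0,0,0,0.1,0],[0,0,0,0.15,0],[4.8,0,0,0.15,0],[4.8,0,0,0.15,0],[4.8,0,0,0.15,0]]]';python3 -m inch '[[[4.8,0,0,0,0],[4.8,0,0,-1,0],[4.8,0,0,-4,0],[4.8,0,0,-8,0],[4.8,0,0,-10,0]]]';python3 look.py w3 .03; python3 go.py .536 -.2955 .15 161.6
```

```text
clock: 7.12
eef_pos: [0.5703, 0.0358, 0.0229]
tool_rot: [0.774, 0.633, -0.0, -0.005]
ft_force: [-0.2, -0.4, 0.2]
grip_width: 0.0482
clock: 7.75
eef_pos: [0.5724, 0.0351, 0.1262]
tool_rot: [0.774, 0.633, 0.002, -0.004]
ft_force: [0.6, 0.3, -0.3]
grip_width: 0.0482
brass [569.4  35.7  59.6  30.2 -11.7]
shift cm [-33.13   2.89  -2.43] heading 168.53 tilt 0.47 roll 6.93 q [0.057 0.459 0.007 1.117 0.008 0.257] F [0.1 0.9 2.3] w 0.04803133147877973 t 7.8 p [0.5736 0.0352 0.1284]
```

View pics/w3.png

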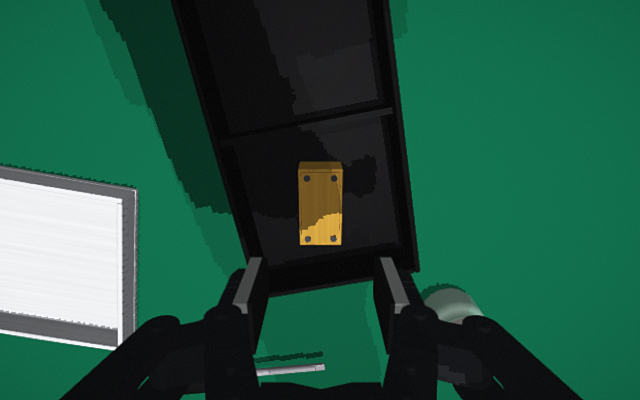

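The first housing lies flat at (320,204) in the far compartment, measured at (569,36) mm. Now the second.

```bash
python3 -m inch '[[[8.5,-5,0.5,-1,1],[8.5,-11,1,-2.4,2],[8.5,-17,1.5,-2.4,4],[8.5,-23,2,-2.4,6],[8.5,-29,2.5,-2.4,6.9]]]'; python3 go.py .536 -.2955 .15 161.6
```

```text
clock: 8.43
eef_pos: [0.5399, -0.256, 0.1501]
tool_rot: [0.811, 0.585, 0.003, -0.003]
ft_force: [0.7, -0.4, 0.6]
grip_width: 0.085
shift cm [-3.87  0.88 -0.03] heading 161.6 tilt 0.47 roll 0.0 q [-0.447  0.487  0.113  1.199  0.008 -0.126] F [ 0.7 -0.4  0.6] w 0.08495641002811988 t 8.425 p [ 0.5399 -0.256   0.1501]
```

```bash
python3 -m inch '[[[8.5,-2.5,0.6,0,0],[8.5,-3.9,0.9,0,0],[8.5,-3.9,0.9,0,0],[8.5,-3.9,0.9,0,0],[8.5,-3.9,0.9,0,0]]]'; python3 look.py w4 .03; python3 go.py .536 -.2955 .023 161.6
```

```text
clock: 9.05
eef_pos: [0.5365, -0.2944, 0.1498]
tool_rot: [0.81, 0.586, 0.003, -0.003]
ft_force: [-0.3, 0.1, -0.2]
grip_width: 0.0851
brass [ 534.8 -297.9   59.6   29.6  -19. ]
brass [ 499.6 -391.    62.3   34.   -37.8]
shift cm [-0.21 -0.   12.69] heading 161.71 tilt 0.48 roll 0.11 q [-0.506  0.516  0.16   1.217  0.008 -0.187] F [-1.1 -0.3 -0.3] w 0.08458910270300357 t 9.1 p [ 0.5365 -0.2945  0.1499]
```

View pics/w4.png

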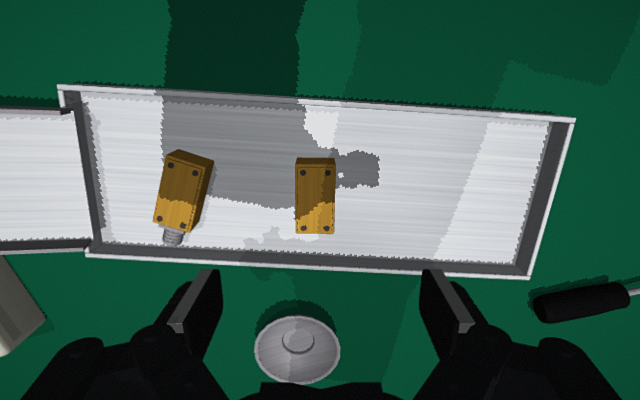

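```bash
python3 - <<'E'
from h import *
i=optics.camera_info("wrist")
print(np.round(onz(i,[(574,118),(530,279),(87,258),(58,86)],.024),4))
E
python3 go.py .535 -.2976 .023 161.2
python3 -m inch '[[[8.5,-0.2,0,5,0.5],[8.5,-0.5,0,9,0.5],[8.5,-0.5,0,11,0.5],[8.5,-0.5,0,12.2,0.5],[8.5,-0.5,0,12.5,0.5]]]'; python3 go.py .535 -.2976 .023 161.2
```

```text
[[ 0.5391 -0.1005  0.024 ]
 [ 0.6643 -0.1487  0.024 ]
 [ 0.5275 -0.4932  0.024 ]
 [ 0.4023 -0.443   0.024 ]]
shift cm [-0.45 -0.03 12.68] heading 161.71 tilt 0.48 roll 0.51 q [-0.506  0.516  0.16   1.217  0.008 -0.187] F [-1.1 -0.3 -0.3] w 0.08458910270300357 t 9.1 p [ 0.5365 -0.2945  0.1499]
clock: 9.72
eef_pos: [0.5352, -0.2977, 0.0245]
tool_rot: [0.813, 0.583, 0.003, -0.003]
ft_force: [-0.0, 0.6, 0.6]
grip_width: 0.0852
shift cm [ 0.   -0.02  0.15] heading 161.26 tilt 0.5 roll 0.06 q [-0.511  0.633  0.007  0.948  0.008 -0.184] F [-0.   0.6  0.6] w 0.08521780222428704 t 9.725 p [ 0.5352 -0.2977  0.0245]
```

```bash
python3 -m inch '[[[0,0,0,0.1,0],[0,0,0,0.15,0],[0,0,0,0.15,0],[0,0,0,0.15,0],[0,0,0,0.15,0]]]'; python3 -m inch '[[[0,0,0,0,0],[0,0,0,0,0],[0,0,0,-1,0],[0,0,0,-4,0],[0,0,0,-7.5,0]]]'; python3 go.py .459 .037 .105 168
```

```text
clock: 10.35
eef_pos: [0.5359, -0.2981, 0.0241]
tool_rot: [0.813, 0.582, 0.003, -0.002]
ft_force: [-0.2, 0.9, 5.6]
grip_width: 0.0291
clock: 10.98
eef_pos: [0.5347, -0.2982, 0.0989]
tool_rot: [0.813, 0.582, 0.003, -0.004]
ft_force: [0.5, 0.3, -1.2]
grip_width: 0.0286
shift cm [ 29.31 -17.94  -0.31] heading 161.25 tilt 0.52 roll -6.75 q [-0.513  0.558  0.089  1.107  0.008 -0.185] F [ 0.5  0.3 -1.2] w 0.02858452015444993 t 10.975 p [ 0.5347 -0.2982  0.0989]
```

```bash
python3 -m inch '[[[0,3,-1.5,-1,-1],[0,8,-4.5,-1,-2],[0,13,-8,-1,-4],[0,18,-11,-1,-6],[0,23,-14,-1,-6.7]]]';python3 -m inch '[[[0,3,-2,0,0],[0,5.5,-3.5,0,0],[0,6.3,-4,0,0],[0,6.3,-4,0,0],[0,6.3,-4,0,0]]]'; python3 go.py .459 .037 .025 168
```

```text
clock: 11.6
eef_pos: [0.4752, -0.0339, 0.1115]
tool_rot: [0.777, 0.629, 0.003, -0.004]
ft_force: [0.6, -0.3, -1.3]
grip_width: 0.0285
clock: 12.22
eef_pos: [0.4496, 0.0353, 0.1122]
tool_rot: [0.778, 0.629, 0.003, -0.003]
ft_force: [-0.8, 0.5, -1.1]
grip_width: 0.0286
shift cm [0.28 0.89 8.73] heading 167.89 tilt 0.51 roll -0.11 q [ 0.073  0.253 -0.349  0.967  0.009  0.284] F [-0.8  0.5 -1.1] w 0.028636415535253083 t 12.225 p [0.4496 0.0353 0.1122]
```

```bash
python3 -m inch '[[[0,0.2,0.9,2,0],[0,0.2,0.9,5,0],[0,0.2,0.9,7.5,0],[0,0.2,0.9,8.4,0],[0,0.2,0.9,8.8,0]]]'; python3 go.py .459 .037 .024 168
```

```text
clock: 12.85
eef_pos: [0.4592, 0.0356, 0.0241]
tool_rot: [0.778, 0.628, 0.003, -0.003]
ft_force: [0.5, -0.1, -0.7]
grip_width: 0.0284
shift cm [ 0.14 -0.05  0.01] heading 167.82 tilt 0.5 roll -0.18 q [ 0.072  0.392 -0.432  0.746  0.009  0.284] F [ 0.5 -0.1 -0.7] w 0.02843194054316519 t 12.85 p [0.4592 0.0356 0.0241]
```

```bash
python3 -m inch '[[[0,0.1,0,0.05,0],[4.8,0.1,0,0.05,0],[4.8,0.1,0,0.05,0],[4.8,0.1,0,0.05,0],[4.8,0.1,0,-1,0]]]'; python3 -m inch '[[[4.8,0,0,-3,0],[4.8,0,0,-8,0],[4.8,0,0,-12,0],[4.8,0,0,-12,0],[4.8,0,0,-12,0]]]'; python3 look.py w5 .03; python3 go.py .4905 -.384 .15 142.7
python3 - <<'E'
from h import *
i=optics.camera_info("top")
print("dish",onz(i,[(445.5,169)],.022))
E
```

```text
clock: 13.48
eef_pos: [0.4586, 0.0364, 0.034]
tool_rot: [0.778, 0.628, 0.002, -0.004]
ft_force: [-0.6, 0.2, -0.2]
grip_width: 0.0481
clock: 14.1
eef_pos: [0.4585, 0.0354, 0.154]
tool_rot: [0.778, 0.628, 0.002, -0.004]
ft_force: [0.3, -0.3, 0.2]
grip_width: 0.048
brass [565.3  36.2  69.8  30.4 -10.9]
brass [459.3  36.6  60.7  30.1 -13.2]
shift cm [-4.030e+01  1.203e+01 -4.000e-02] heading 167.83 tilt 0.52 roll 25.13 q [ 0.072  0.227 -0.263  1.083  0.009  0.284] F [-0.  -0.5 -0.2] w 0.04787780711828054 t 14.15 p [0.4579 0.0353 0.1532]
dish [[ 0.67170103 -0.36334789  0.022     ]]
```

View pics/w5.png

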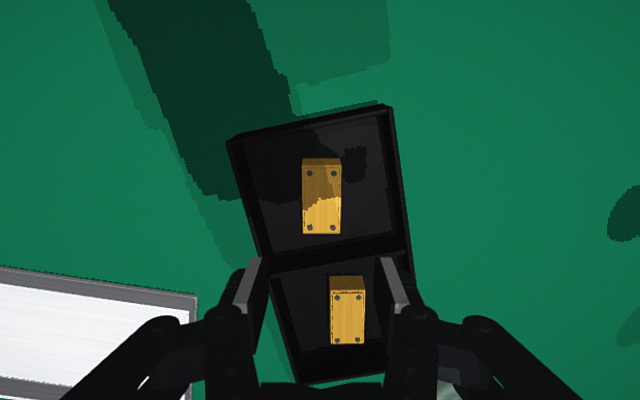

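Both plain housings are flat, one per compartment, at (565,36) and (459,37) mm. Now the sample.

```bash
python3 -m inch '[[[8.5,-3,1,0,1],[8.5,-9,3,0,5],[8.5,-15,5,0,12],[8.5,-21,7,0,20],[8.5,-27,9,0,25.1]]]'; python3 go.py .5005 -.392 .15 142.7
```

```text
clock: 14.78
eef_pos: [0.4876, -0.246, 0.1489]
tool_rot: [0.897, 0.443, -0.0, -0.006]
ft_force: [1.9, 0.8, 0.1]
grip_width: 0.0852
shift cm [-10.81   9.9   -0.26] heading 142.55 tilt 0.68 roll -0.15 q [-0.471  0.397 -0.032  1.151  0.006  0.183] F [1.9 0.8 0.1] w 0.0851586459602861 t 14.775 p [ 0.4876 -0.246   0.1489]
```

```bash
python3 -m inch '[[[8.5,-4,3.5,0,0],[8.5,-8,7.5,0,0],[8.5,-10.8,9.9,0,0],[8.5,-10.8,9.9,0,0],[8.5,-10.8,9.9,0,0]]]'; python3 look.py w6 .03; python3 go.py .5005 -.392 .023 142.7
```

```text
clock: 15.4
eef_pos: [0.4996, -0.3908, 0.1455]
tool_rot: [0.897, 0.443, -0.001, -0.008]
ft_force: [0.1, -0.8, -0.3]
grip_width: 0.0848
brass [ 498.7 -393.6   59.5   29.7  -37.5]
shift cm [-0.15  0.31 12.31] heading 142.6 tilt 0.85 roll -0.1 q [-0.665  0.572  0.243  1.257  0.005 -0.012] F [-0.  -0.7  0. ] w 0.08497664703082593 t 15.45 p [ 0.5    -0.3905  0.1461]
```

View pics/w6.png

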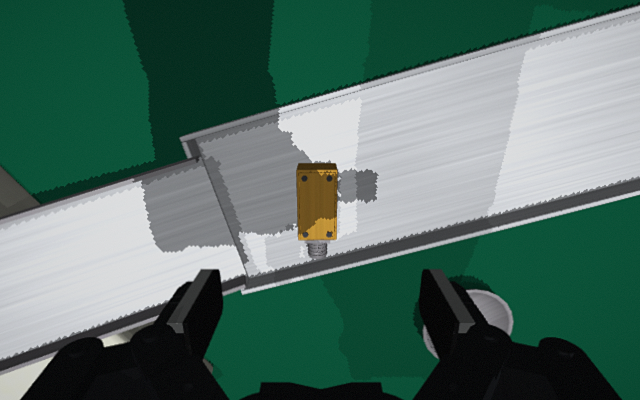

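```bash
python3 go.py .4995 -.393 .0225 142.5; python3 -m inch '[[[8.5,-0.2,0.3,4,0],[8.5,-0.3,0.3,8,0],[8.5,-0.3,0.3,10.5,0],[8.5,-0.3,0.3,11.8,0],[8.5,-0.3,0.3,12.2,0]]]';  python3 go.py .4995 -.393 .0225 142.5
```

```text
shift cm [-0.29  0.29 12.35] heading 142.6 tilt 0.85 roll 0.1 q [-0.665  0.572  0.243  1.257  0.005 -0.012] F [-0.  -0.7  0. ] w 0.08497664703082593 t 15.45 p [ 0.5    -0.3905  0.1461]
clock: 16.08
eef_pos: [0.4996, -0.3921, 0.0238]
tool_rot: [0.896, 0.444, -0.001, -0.008]
ft_force: [0.2, -0.4, 0.4]
grip_width: 0.085
shift cm [-0.08  0.05  0.12] heading 142.68 tilt 0.91 roll 0.18 q [-0.668  0.68   0.095  1.001  0.005 -0.016] F [ 0.2 -0.4  0.4] w 0.08503812983209842 t 16.075 p [ 0.4996 -0.3921  0.0238]
```

```bash
python3 -m inch '[[[0,-0.1,0.1,0.1,0],[0,-0.1,0.1,0.1,0],[0,-0.1,0.1,0.1,0],[0,-0.1,0.1,0.1,0],[0,-0.1,0.1,0.1,0]]]'; python3 -m inch '[[[0,0,0,0,0],[0,0,0,-0.5,0],[0,0,0,-2,0],[0,0,0,-4,0],[0,0,0,-5,0]]]'; python3 look.py w7 .083; python3 go.py .5331 -.4043 .07 158.34
```

```text
clock: 16.7
eef_pos: [0.5004, -0.3941, 0.0239]
tool_rot: [0.896, 0.444, -0.001, -0.007]
ft_force: [-0.4, -0.5, 5.7]
grip_width: 0.0286
clock: 17.32
eef_pos: [0.5015, -0.3953, 0.0759]
tool_rot: [0.896, 0.444, -0.0, -0.006]
ft_force: [-0.4, -1.2, -0.7]
grip_width: 0.0287
brass [ 498.  -393.3   62.9   29.4  -37.4]
shift cm [1.19 3.01 0.67] heading 142.67 tilt 0.57 roll -15.67 q [-0.67   0.63   0.156  1.106  0.005 -0.018] F [ 0.4 -0.6  0.6] w 0.028953293599389057 t 17.375 p [ 0.5019 -0.3956  0.0769]
```

View pics/w7.png

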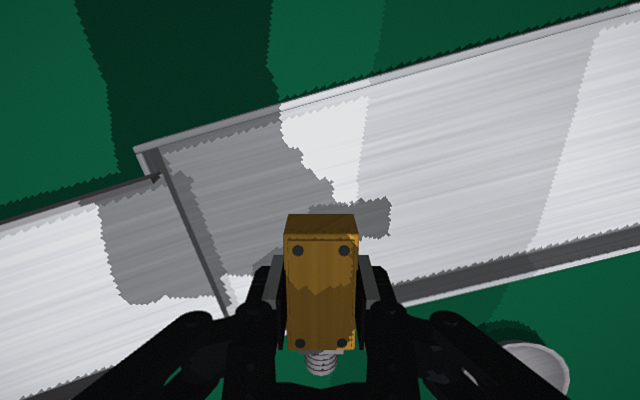

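Run:
```python
from h import *
i=optics.camera_info("wrist");o=get_obs();R=Ro.from_quat(o["tool_rot"]).as_matrix()
P=onz(i,[(320,238),(320,350.5),(320,374)],o["eef_pos"][2]+.0067); 
print(np.round((P-o["eef_pos"])@R*1000,1), np.linalg.norm(P[0]-P[1]))
```

```text
[[ -0.7 -25.4  -6.5]
 [ -0.8  28.6  -7. ]
 [ -0.8  41.7  -7.1]] 0.05394857493531055
```

```bash
python3 -m inch '[[[0,0.5,1,0,-5],[0,1.1,2.2,0,-10],[0,1.1,2.9,0.5,-15.7],[0,1.1,2.9,0.7,-15.7],[0,1.1,2.9,1,-15.7]]]';  python3 go.py .5317 -.4037 .046 158.34
```

```text
clock: 18.0
eef_pos: [0.5312, -0.4041, 0.0663]
tool_rot: [0.828, 0.561, 0.001, -0.005]
ft_force: [0.3, -0.4, -0.3]
grip_width: 0.029
shift cm [0.04 0.05 2.03] heading 158.29 tilt 0.62 roll -0.05 q [-0.652  0.693  0.243  1.131  0.005 -0.273] F [ 0.3 -0.4 -0.3] w 0.02902171226515114 t 18.0 p [ 0.5312 -0.4041  0.0663]
```

```bash
python3 -m inch '[[[0,0,0.05,1.5,0],[0,0,0.05,2.2,0],[0,0,0.05,2.4,0],[0,0,0.05,2.6,0],[0,0,0.05,2.8,0]]]';  python3 go.py .5317 -.4037 .033 158.34
python3 - <<'E'
from h import *
p,d=optics.camera("wrist"); cv2.imwrite("pics/w8.png",p[:,:,::-1])
E
```

```text
clock: 18.62
eef_pos: [0.5305, -0.4035, 0.0431]
tool_rot: [0.828, 0.561, 0.001, -0.005]
ft_force: [-13.4, 8.1, 31.2]
grip_width: 0.0286
shift cm [0.02 0.13 1.01] heading 158.27 tilt 0.62 roll -0.07 q [-0.652  0.713  0.215  1.083  0.005 -0.273] F [-13.4   8.1  31.2] w 0.028591212330699035 t 18.625 p [ 0.5305 -0.4035  0.0431]
```

View pics/w8.png

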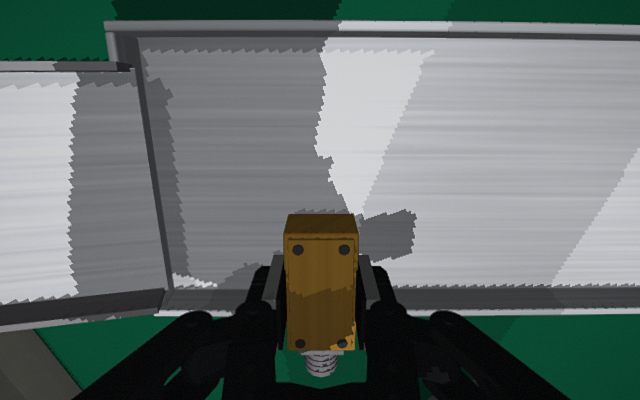

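```bash
python3 -m inch '[[[0,0,0,0.4,0],[0,0,0,0.6,0],[0,0,0,0.7,0],[0,0,0,0.8,0],[0,0,0,0.9,0]]]';  python3 go.py .5317 -.4037 .033 158.34
python3 - <<'E'
from h import *
p,d=optics.camera("wrist"); cv2.imwrite("pics/w9.png",p[200:,200:440,::-1])
E
```

```text
clock: 19.3
eef_pos: [0.5301, -0.4034, 0.042]
tool_rot: [0.828, 0.561, 0.001, -0.004]
ft_force: [-13.2, 11.4, 29.9]
grip_width: 0.0287
shift cm [0.03 0.16 0.9 ] heading 158.24 tilt 0.44 roll -0.1 q [-0.652  0.711  0.208  1.074  0.005 -0.273] F [-13.2  11.4  29.9] w 0.028671721376115806 t 19.3 p [ 0.5301 -0.4034  0.042 ]
```

View pics/w9.png

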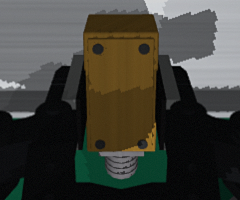

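```bash
cat > tilt.py <<'E'
import sys
from h import *
i=optics.camera_info("wrist");o=get_obs();p,d=optics.camera("wrist")
R=Ro.from_quat(o["tool_rot"]).as_matrix()
im=p[:,:,::-1].copy(); cv2.imwrite("pics/"+sys.argv[1]+".png",im)
v,u=np.mgrid[235:352,292:350];v=v.ravel();u=u.ravel()
hsv=cv2.cvtColor(im,cv2.COLOR_BGR2HSV);m=cv2.inRange(hsv,(12,90,30),(32,255,255))[v,u]>0
P=pd(i,np.c_[u,v],d[v,u]);T=(P-o["eef_pos"])@R*1000
m&=(d[v,u]>0)
for k in range(8):
    A=np.c_[T[m][:,:2],np.ones(m.sum())];c=np.linalg.lstsq(A,T[m][:,2],rcond=None)[0]
    r=T[:,2]-np.c_[T[:,:2],np.ones(len(T))]@c; m&=abs(r)<max(1.5,2*np.std(r[m]))
print("n",m.sum(),"lid slope deg: pitch(+y up)",np.degrees(np.arctan(-c[1])),"roll",np.degrees(np.arctan(-c[0])),"z at tcp axis (mm, - = above)",c[2],"y range",np.percentile(T[m][:,1],[1,99]), "z std",np.std(r[m]))
u0=321
for vv in range(205,395,8): print(vv,np.round(((pd(i,[(u0,vv)],d[vv,u0])-o["eef_pos"])@R*1000)[0,1:],1),end=" ")
E
python3 tilt.py w10
```

```text
n 6251 lid slope deg: pitch(+y up) 3.632606293778092 roll 0.06475165420943842 z at tcp axis (mm, - = above) -8.299728664709825 y range [-25.47980004  25.75574838] z std 0.556526499145567
205 [-23.7  36.4] 213 [-19.5  36.2] 221 [-26.1   9.4] 229 [-27.1  -1.5] 237 [-25.1  -4.6] 245 [-22.8  -7.1] 253 [-19.6  -7.7] 261 [-16.2  -7.8] 269 [-13.   -8.4] 277 [-9.2 -8.2] 285 [-6.  -8.9] 293 [-2.3 -9. ] 301 [ 2.2 -8. ] 309 [ 5.  -9.4] 317 [  8.5 -10. ] 325 [13.5 -8.8] 333 [17.1 -9.3] 341 [20.9 -9.7] 349 [ 24.6 -10.3] 357 [33.9 -5. ] 365 [37.7 -5.7] 373 [41.8 -6.3] 381 [93.9 38.8] 389 [-11.2 -63.8]
```

```bash
python3 -m inch '[[[2.9,0,0.1,0.3,0],[3.2,0,0.1,0.3,0],[3.4,0,0.1,0.3,0],[3.4,0,0.1,0.3,0],[3.4,0,0.1,0.3,0]]]';  python3 go.py .5317 -.4037 .033 158.34; python3 tilt.py w11
```

```text
clock: 20.02
eef_pos: [0.5308, -0.4036, 0.0377]
tool_rot: [0.828, 0.561, 0.001, -0.004]
ft_force: [-0.3, 0.1, -0.0]
grip_width: 0.0342
shift cm [0.02 0.09 0.47] heading 158.24 tilt 0.51 roll -0.1 q [-0.652  0.717  0.208  1.069  0.004 -0.272] F [-0.3  0.1 -0. ] w 0.03416426266325273 t 20.025 p [ 0.5308 -0.4036  0.0377]
n 5635 lid slope deg: pitch(+y up) 23.108632128172232 roll -0.45837698915044567 z at tcp axis (mm, - = above) -5.551784272741263 y range [-21.85417754  16.79900509] z std 0.6352740258279566
205 [-25.3  32.1] 213 [-30.4   7.9] 221 [-27.3   6.6] 229 [-24.6   4.4] 237 [-21.4   3.3] 245 [-17.7   3.3] 253 [-15.4   0.4] 261 [-12.3  -0.7] 269 [-8.8 -1.2] 277 [-6.2 -3.3] 285 [-3.2 -4.6] 293 [ 0.2 -5.2] 301 [ 2.8 -7.1] 309 [ 5.8 -8.3] 317 [ 9.5 -8.7] 325 [ 11.  -11.8] 333 [ 14.3 -12.7] 341 [ 19.7 -11.1] 349 [ 24.2 -10.8] 357 [ 28.1 -11.2] 365 [ 30.8 -12.8] 373 [ 34. -14.] 381 [ 36.2 -16.1] 389 [ -9.1 -61.9]
```

View pics/w11.png

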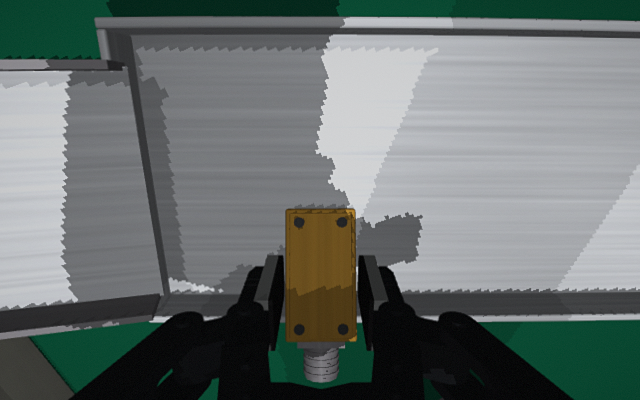

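The sample now leans on the tray wall at 23°, connector up, and is centred between the pads. Lower and regrip about its centre.

```bash
python3 -m inch '[[[4,0,0,0,0],[4,0,0,0.7,0],[4,0,0,1.2,0],[4,0,0,1.4,0],[4,0,0,1.4,0]]]';  python3 go.py .5317 -.4037 .0235 158.34; python3 tilt.py w12
```

```text
clock: 20.7
eef_pos: [0.5306, -0.4034, 0.0235]
tool_rot: [0.828, 0.561, 0.001, -0.005]
ft_force: [-0.3, -0.2, 0.2]
grip_width: 0.0399
shift cm [0.01 0.12 0.  ] heading 158.24 tilt 0.53 roll -0.1 q [-0.652  0.731  0.194  1.041  0.004 -0.272] F [-0.3 -0.2  0.2] w 0.03992932725287638 t 20.7 p [ 0.5306 -0.4034  0.0235]
n 6367 lid slope deg: pitch(+y up) 23.21204725090399 roll -0.3535156128040352 z at tcp axis (mm, - = above) -19.7094537357179 y range [-27.02720795  11.94620935] z std 0.6292091926830813
205 [-30.1  18.8] 213 [-26.4  18.3] 221 [-22.5  18.3] 229 [-29.3  -6.5] 237 [-26.5  -7.6] 245 [-23.9  -9.2] 253 [-21.1 -10.4] 261 [-18.4 -11.8] 269 [-15.9 -13.5] 277 [-12.9 -14.1] 285 [ -9.6 -14.5] 293 [ -7.7 -16.9] 301 [ -4.6 -17.6] 309 [ -1.5 -18.2] 317 [  0.4 -20.6] 325 [  3.5 -21.1] 333 [  6.2 -22.4] 341 [  8.5 -24. ] 349 [ 11.1 -25.3] 357 [ 14.8 -25.3] 365 [ 16.2 -27.9] 373 [ 22.5 -25.4] 381 [ 25.7 -26.1] 389 [-10.2 -62.8]
```

```bash
python3 -m inch '[[[0,0,0,0,0],[0,0,0,0,0],[0,0,0,0,0],[0,0,0,0,0],[0,0,0,0,0]]]'; python3 -m inch '[[[0,0,0,0,0],[0,0,0,-0.5,0],[0,0,0,-2,0],[0,0,0,-5,0],[0,0,0,-9,0]]]'; python3 go.py .53 .235 .25 -116;  python3 tilt.py w13
```

```text
clock: 21.38
eef_pos: [0.5309, -0.4036, 0.0242]
tool_rot: [0.828, 0.561, 0.001, -0.004]
ft_force: [-0.1, 0.3, 2.9]
grip_width: 0.0289
clock: 22.0
eef_pos: [0.5305, -0.4039, 0.1146]
tool_rot: [0.828, 0.561, 0.001, -0.005]
ft_force: [0.5, 0.5, -1.3]
grip_width: 0.029
shift cm [ 59.4  -23.84 -12.95] heading 158.24 tilt 0.59 roll -85.76 q [-0.653  0.654  0.303  1.23   0.004 -0.273] F [ 0.5  0.5 -1.3] w 0.02899096688579061 t 22.0 p [ 0.5305 -0.4039  0.1146]
n 6366 lid slope deg: pitch(+y up) 23.165333617987216 roll -0.1991404946815016 z at tcp axis (mm, - = above) -19.179883892444202 y range [-26.7280713   12.27297007] z std 0.628102261927667
205 [  2.  108.4] 213 [  8.3 108.6] 221 [-31.7  -4.1] 229 [-29.7  -7.4] 237 [-26.3  -7.2] 245 [-24.   -9.4] 253 [-21.4 -10.9] 261 [-18.2 -11.3] 269 [-15.7 -13. ] 277 [-12.3 -13.1] 285 [-10.4 -15.8] 293 [ -7.2 -16.3] 301 [ -4.3 -17.3] 309 [ -1.9 -18.8] 317 [  1.1 -19.7] 325 [  3.4 -21.3] 333 [  6.9 -21.6] 341 [  9.1 -23.3] 349 [ 12.3 -24. ] 357 [ 14.7 -25.4] 365 [ 18.2 -25.8] 373 [ 22.  -25.8] 381 [ 25.7 -26.1] 389 [ -8.9 -61.7]
```

View pics/w13.png

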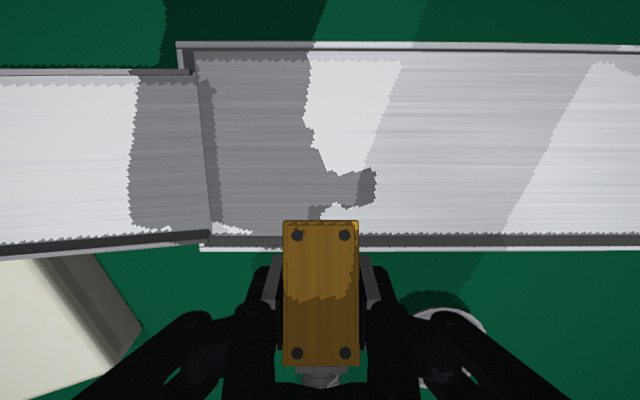

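Run:
```python
from h import *
i=optics.camera_info("wrist");o=get_obs();R=Ro.from_quat(o["tool_rot"]).as_matrix()
c,d=rays(i,[(321,222),(321,365.5)]); c=(c-o["eef_pos"])@R*1000; d=d@R
th=np.radians(23.17);n=np.array([0,np.sin(th),np.cos(th)]); p0=np.array([0,0,-19.18])
X=c+d*(((p0-c)@n)/(d@n))[:,None]
print(X,np.linalg.norm(X[0]-X[1])); mid=X.mean(0); cen=mid+13*n; tip=cen+46*np.array([0,np.cos(th),-np.sin(th)])
print("cen",cen,"tip",tip)
```

```text
[[ -0.42128187 -31.81871354  -5.56219823]
 [ -0.45593646  17.56931969 -26.69933331]] 53.721108582677296
cen [-0.43860917 -2.00970916 -4.17932652] tip [ -0.43860917  40.27999896 -22.27851401]
```

```bash
cat > ring.py <<'E'
from h import *
import sys
L=np.array(list(map(float,sys.argv[1:4])));h=np.radians(float(sys.argv[4]));e=np.radians(25)
x=np.array([np.cos(e)*np.cos(h),np.cos(e)*np.sin(h),np.sin(e)]);y=np.array([-np.sin(h),np.cos(h),0]);z=np.cross(x,y)
a=np.linspace(0,2*np.pi,60)
C=L+.027*(np.outer(np.cos(a),y)+np.outer(np.sin(a),z))
F=L-.06*x
print("focus",F,"mid",F-.046*x)
out=[]
for n,(u,v,w,hh) in {"side":(160,180,80,60),"top":(110,150,80,60)}.items():
    im=cv2.imread(f"pics/{n}0.png");i=optics.camera_info(n)
    k=8;b=cv2.resize(im[v:v+hh,u:u+w],None,fx=k,fy=k,interpolation=cv2.INTER_CUBIC); b=cv2.convertScaleAbs(b,alpha=1.5,beta=15)
    f=lambda X:np.int32(np.round((proj(i,X)-[u,v]+.5)*k-.5)).reshape(-1,1,2)
    cv2.polylines(b,[f(C)],True,(0,0,255),1)
    cv2.polylines(b,[f(np.array([L,F]))],False,(255,0,255),1)
    cv2.polylines(b,[f(np.array([[L[0],L[1],0.0],L]))],False,(255,255,0),1)
    out.append(b); print(n,proj(i,L))
cv2.imwrite("pics/"+sys.argv[5]+".png",cv2.resize(np.vstack(out),None,fx=.62,fy=.62,interpolation=cv2.INTER_AREA))
E
python3 ring.py .5723 .3216 .307 64 ring1
```

```text
focus [0.54846205 0.27272496 0.2816429 ] mid [0.53018629 0.23525409 0.26220246]
side [[214.84487831 209.94761402]]
top [[154.29565759 189.49418712]]
```

View pics/ring1.png

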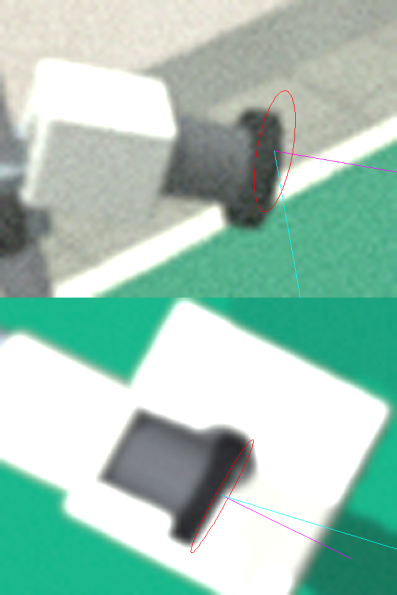

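```bash
python3 - <<'E'
from h import *
A=[];b=[]
for n,uv in (("side",(212.6,213.3)),("top",(153.6,189.2))):
    c,d=rays(optics.camera_info(n),[uv]);d=d[0]/np.linalg.norm(d[0]);M=np.eye(3)-np.outer(d,d);A.append(M);b.append(M@c)
x,r,_,_=np.linalg.lstsq(np.vstack(A),np.hstack(b),rcond=None);print(x,np.sqrt(r))
for n in("top","side"):
    P=np.load(f"pics/ring_{n}.npy"); h=np.radians(64);e=np.radians(25)
    X=np.array([np.cos(e)*np.cos(h),np.cos(e)*np.sin(h),np.sin(e)])
    s=(P-x)@X; print(n,np.percentile(s,[2,20,50,80,98]), np.percentile((P-x)@[-np.sin(h),np.cos(h),0],[2,50,98]),np.percentile((P-x)@np.cross(X,[-np.sin(h),np.cos(h),0]),[2,50,98]))
E
python3 ring.py .571 .324 .298 64 ring2
```

```text
[0.57422265 0.32644241 0.29954433] [0.00127448]
top [0.00021368 0.00294754 0.00572116 0.00862909 0.01032335] [-0.02354372 -0.0049504   0.02061072] [0.01106706 0.02428674 0.03054256]
side [0.00258452 0.00521216 0.00859894 0.01154441 0.0126776 ] [-0.00699329  0.02175185  0.02885362] [-0.01690325  0.00752599  0.02442857]
focus [0.54716205 0.27512496 0.2726429 ] mid [0.52888629 0.23765409 0.25320246]
side [[214.89200205 214.03990256]]
top [[154.58796478 190.51954856]]
```

View pics/ring2.png

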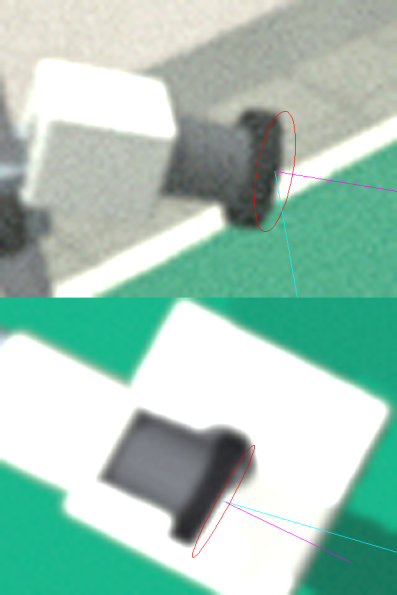

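```bash
python3 ring.py .5745 .327 .3005 64 ring3
```

```text
focus [0.55066205 0.27812496 0.2751429 ] mid [0.53238629 0.24065409 0.25570246]
side [[212.66315278 213.07738627]]
top [[152.85629758 188.72907979]]
```

View pics/ring3.png

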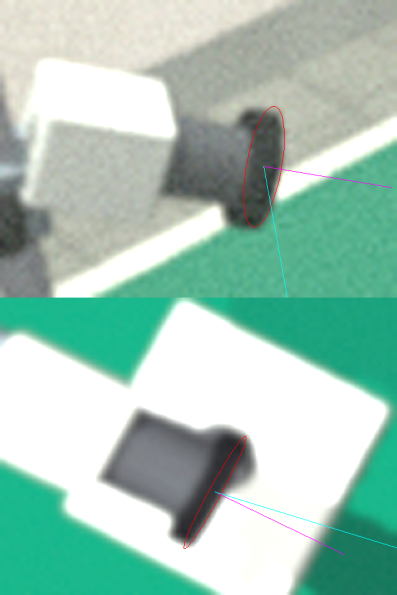

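```bash
python3 go.py .4975 .1685 .25 -116; python3 -m inch '[[[0,2,-1,-2,-3],[0,7,-3,-5,-8],[0,13,-5.5,-8,-16],[0,19,-8,-11,-24],[0,25,-10,-13.5,-32]]]'; python3 go.py .4975 .1685 .25 -116
```

```text
shift cm [ 52.08 -24.61 -12.66] heading 158.23 tilt 0.29 roll -85.77 q [-0.653  0.647  0.312  1.234  0.005 -0.273] F [ 0.6 -1.4  3.6] w 0.029080689496755484 t 22.05 p [ 0.5335 -0.4062  0.1223]
clock: 22.68
eef_pos: [0.5317, -0.1575, 0.2509]
tool_rot: [0.64, 0.769, 0.003, 0.002]
ft_force: [0.8, 0.4, -1.9]
grip_width: 0.0293
shift cm [32.68  2.55  0.12] heading -169.54 tilt 0.4 roll -53.54 q [-0.29   0.343  0.16   1.381  0.003 -0.472] F [ 0.8  0.4 -1.9] w 0.02929235766895216 t 22.675 p [ 0.5317 -0.1575  0.2509]
```

```bash
python3 -m inch '[[[0,5,0.5,0,-8],[0,10.5,1,0,-16],[0,16,1.3,0,-25],[0,21,1.7,0,-34],[0,26,2,0,-42]]]'; python3 go.py .4975 .1685 .25 -116;python3 -m inch '[[[0,1,0,0,-2],[0,2,0,0,-3],[0,2,0,0,-4],[0,2,0,0,-4],[0,2,0,0,-4]]]'; python3 go.py .4975 .1685 .25 -116
```

```text
clock: 23.3
eef_pos: [0.504, 0.1035, 0.2521]
tool_rot: [0.319, 0.948, 0.002, 0.004]
ft_force: [0.5, -0.7, -0.1]
grip_width: 0.0288
shift cm [4.45 4.78 0.22] heading -127.26 tilt 0.5 roll -11.26 q [ 0.202  0.26   0.048  1.35   0.    -0.718] F [ 0.5 -0.7 -0.1] w 0.028828233696680434 t 23.3 p [0.504  0.1035 0.2521]
clock: 23.92
eef_pos: [0.4884, 0.1147, 0.252]
tool_rot: [0.287, 0.958, 0.002, 0.004]
ft_force: [0.4, -0.4, -1.5]
grip_width: 0.0288
shift cm [2.2  4.99 0.22] heading -123.37 tilt 0.51 roll -7.37 q [ 0.231  0.234  0.014  1.342 -0.    -0.758] F [ 0.4 -0.4 -1.5] w 0.028832948949483548 t 23.925 p [0.4884 0.1147 0.252 ]
```

```bash
python3 -m inch '[[[0,1,1.5,0,-3],[0,2,3.5,0.1,-6],[0,2.2,5,0.2,-7.4],[0,2.2,5,0.2,-7.4],[0,2.2,5,0.2,-7.4]]]'; python3 go.py .5325 .2404 .2523 -116; python3 tilt.py w14
python3 - <<'E'
from h import *
for n,(u,v) in {"side":(160,150),"top":(110,130)}.items():
    p,d=optics.camera(n); cv2.imwrite(f"pics/{n}1.png",p[:,:,::-1]); cv2.imwrite(f"pics/{n}1z.png",cv2.resize(p[v:v+120,u:u+130,::-1],None,fx=5,fy=5,interpolation=cv2.INTER_CUBIC))
E
```

```text
clock: 24.55
eef_pos: [0.4974, 0.1684, 0.2499]
tool_rot: [0.225, 0.974, 0.002, 0.004]
ft_force: [0.2, -0.3, -0.4]
grip_width: 0.029
shift cm [-0.    8.01 -0.2 ] heading -115.97 tilt 0.47 roll 0.03 q [ 3.270e-01  2.820e-01  7.300e-02  1.353e+00 -1.000e-03 -7.900e-01] F [ 0.2 -0.3 -0.4] w 0.029039390558586158 t 24.55 p [0.4974 0.1684 0.2499]
n 6381 lid slope deg: pitch(+y up) 23.257479288868776 roll -0.213437285145945 z at tcp axis (mm, - = above) -19.524289934994698 y range [-27.54240476  11.35402998] z std 0.6294325096082687
205 [ 51.7 248.8] 213 [ 61.4 248.5] 221 [-32.4  -4.2] 229 [-30.1  -6.6] 237 [-27.4  -8. ] 245 [-24.2  -8.4] 253 [-21.8 -10.3] 261 [-19.  -11.5] 269 [-16.6 -13.3] 277 [-13.3 -13.6] 285 [-10.5 -14.7] 293 [ -7.2 -15.1] 301 [ -5.7 -18.1] 309 [ -3.1 -19.4] 317 [  0.5 -19.5] 325 [  3.1 -20.8] 333 [  5.6 -22.3] 341 [  8.6 -23.1] 349 [ 11.9 -23.5] 357 [ 14.8 -24.6] 365 [ 17.7 -25.5] 373 [ 20.5 -26.6] 381 [ 26.2 -24.9] 389 [-10.8 -62.7]
```

View pics/w14.png

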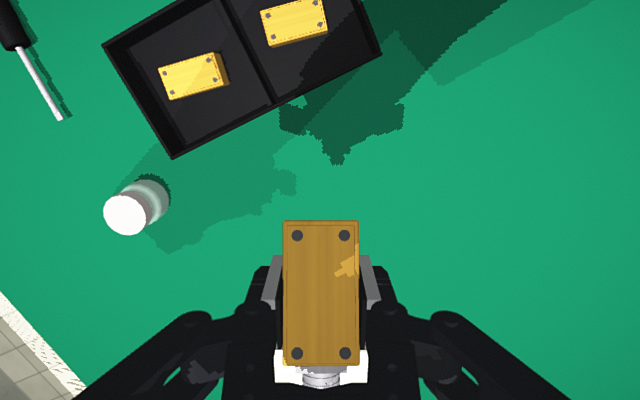

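View pics/side1z.png

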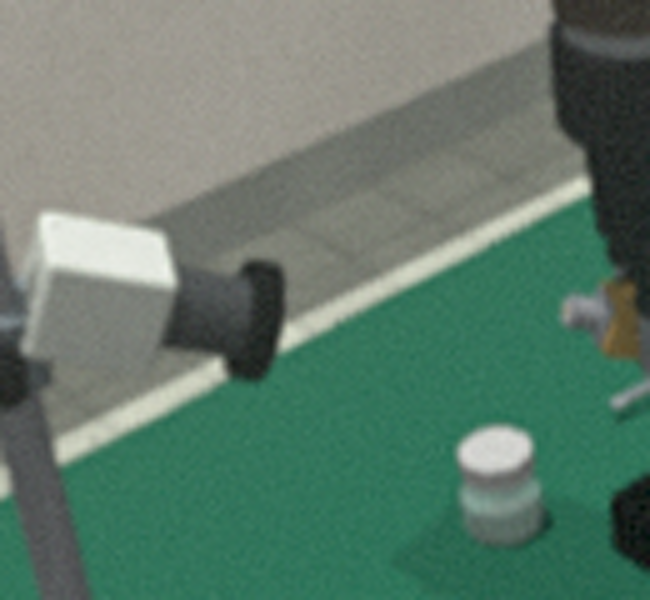

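View pics/top1z.png

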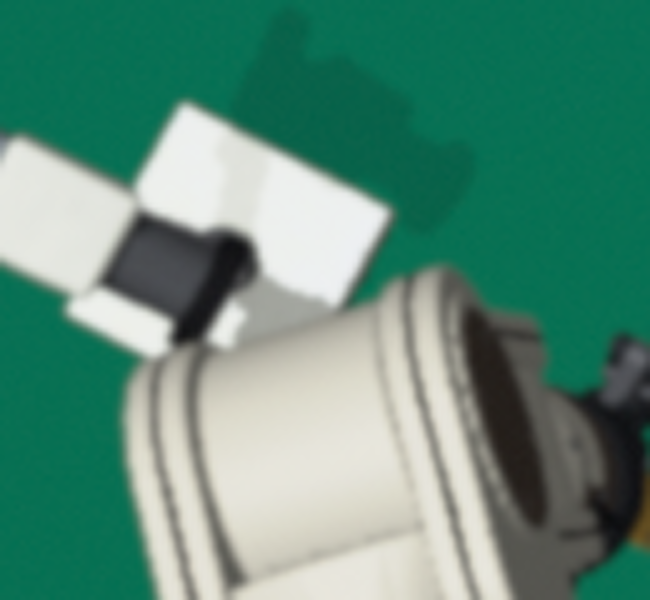

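Side view: the lens ring's front is at zoomed (265,318), and the connector tip at (568,312) is roughly level and facing it. In the top view an arm housing overlaps the camera, so I'll check its height before closing in.

Run:
```python
from h import *
p,d=optics.camera("top");i=optics.camera_info("top")
for uv in [(145,235),(170,225),(195,200),(140,215),(205,190),(215,215)]:
    print(uv,np.round(pd(i,[uv],d[uv[1],uv[0]])[0],3))
```

```text
(145, 235) [0.475 0.197 0.69 ]
(170, 225) [0.489 0.166 0.686]
(195, 200) [0.523 0.135 0.683]
(140, 215) [0.501 0.207 0.684]
(205, 190) [0.541 0.135 0.634]
(215, 215) [0.506 0.122 0.621]
```

View pics/side1.png

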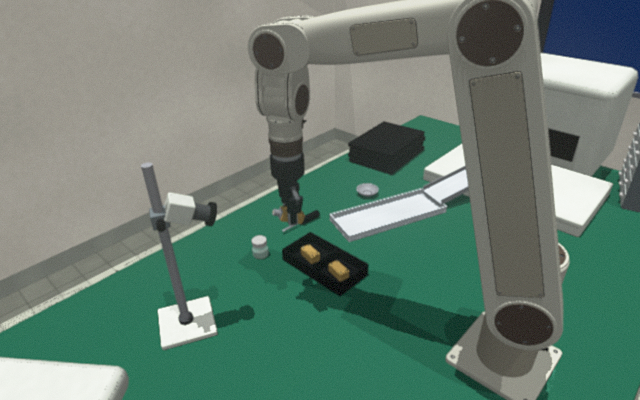

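```bash
cat > tip.py <<'E'
from h import *
o=get_obs();R=Ro.from_quat(o["tool_rot"]).as_matrix();T=np.array(o["eef_pos"])
tip=T+R@np.array([-.0004,.0403,-.0223])
F=np.array([.5502,.2766,.2746])
th=np.radians(23.2);x=R@[0,np.cos(th),-np.sin(th)]
h=np.radians(64);e=np.radians(25);L=np.array([np.cos(e)*np.cos(h),np.cos(e)*np.sin(h),np.sin(e)])
print("tip",np.round(tip,4),"to go cm(tool)",np.round(R.T@(F-tip)*100,2),"axis err deg",np.degrees(np.arccos(x@L)),"side px",proj(optics.camera_info("side"),tip),"focus px",proj(optics.camera_info("side"),F))
E
python3 tip.py; python3 -m inch '[[[0,0,1.5,0,0],[0,0,3,0,0],[0,0,4.5,-0.1,0],[0,0,5.5,-0.2,0],[0,0,6,-0.2,0]]]'; python3 tip.py
```

```text
tip [0.5153 0.2041 0.2728] to go cm(tool) [ 0.04  8.05 -0.14] axis err deg 1.4997920324797542 side px [[273.37263393 210.31551189]] focus px [[239.07614207 217.28412848]]
clock: 25.38
eef_pos: [0.5241, 0.2229, 0.2524]
tool_rot: [0.225, 0.974, 0.002, 0.004]
ft_force: [0.1, -0.6, -0.7]
grip_width: 0.0294
tip [0.5419 0.2589 0.2749] to go cm(tool) [0.03 1.95 0.04] axis err deg 1.5181791171500885 side px [[247.49398253 215.26153441]] focus px [[239.07614207 217.28412848]]
```

```bash
python3 -m inch '[[[0,0,0.5,0,0],[0,0,1.2,0,0],[0,0,1.7,0,0],[0,0,1.9,0,0],[0,0,1.9,0,0]]]'; python3 tip.py
python3 - <<'E'
from h import *
i=optics.camera_info("side")
L=np.array([.574,.3255,.300]);F=np.array([.5502,.2766,.2746])
o=get_obs();R=Ro.from_quat(o["tool_rot"]).as_matrix();tip=np.array(o["eef_pos"])+R@np.array([-.0004,.0403,-.0223])
p,d=optics.camera("side");u,v=190,180;k=8
b=cv2.resize(p[v:v+60,u:u+90,::-1],None,fx=k,fy=k,interpolation=cv2.INTER_CUBIC)
for X,c in((L,(0,0,255)),(F,(255,0,255)),(tip,(0,255,255))):
    q=(proj(i,X)[0]-[u,v]+.5)*k-.5; cv2.circle(b,(int(q[0]),int(q[1])),4,c,1); print(q)
cv2.imwrite("pics/side2z.png",b)
p,d=optics.camera("top");u,v=120,160
cv2.imwrite("pics/top2z.png",cv2.resize(p[v:v+70,u:u+80,::-1],None,fx=k,fy=k,interpolation=cv2.INTER_CUBIC))
E
```

```text
clock: 26.0
eef_pos: [0.5324, 0.24, 0.2525]
tool_rot: [0.225, 0.974, 0.002, 0.004]
ft_force: [-0.7, -0.5, -1.6]
grip_width: 0.029
tip [0.5502 0.276  0.275 ] to go cm(tool) [0.03 0.05 0.04] axis err deg 1.52611943189816 side px [[239.26542392 217.03417318]] focus px [[239.07614207 217.28412848]]
[190.64776637 268.03085005]
[396.10913658 301.77302786]
[397.62339139 299.77338544]
```

View pics/side2z.png

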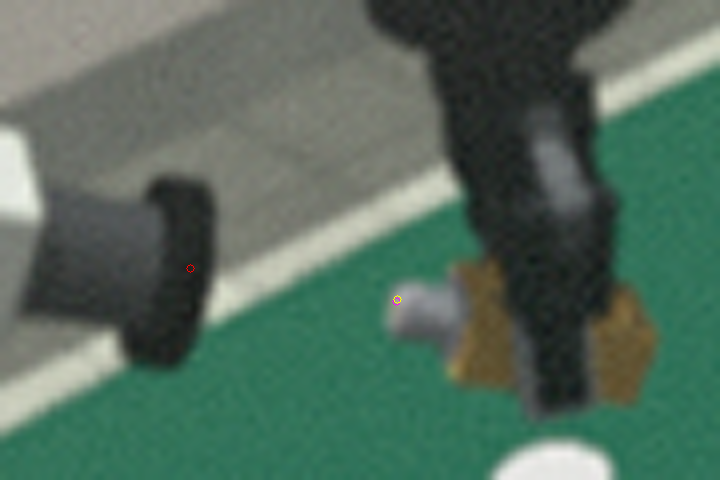

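View pics/top2z.png

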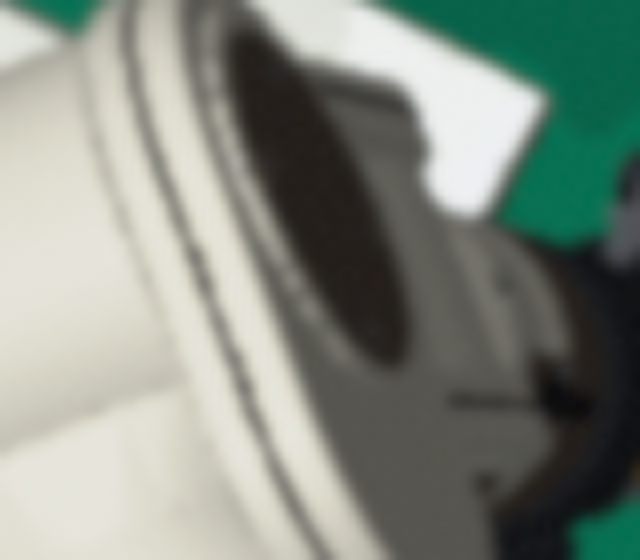

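Run:
```python
from h import *
i=optics.camera_info("side");o=get_obs();R=Ro.from_quat(o["tool_rot"]).as_matrix();T=np.array(o["eef_pos"])
D=np.mean([optics.camera("side")[1] for _ in range(3)],0)
tip=T+R@np.array([-.0004,.0403,-.0223]);th=np.radians(23.2);ax=R@[0,np.cos(th),-np.sin(th)];lat=R@[1,0,0];up=np.cross(ax,lat);up*=np.sign(up[2])
v,u=np.mgrid[214:226,236:249];v=v.ravel();u=u.ravel();P=pd(i,np.c_[u,v],D[v,u])
q=(P-tip)@np.c_[ax,lat,up]*1000
m=(np.abs(q)<35).all(1)
print(m.sum()); print("pct ax,lat,up",np.round(np.percentile(q[m],[2,20,50,80,98],axis=0),1))
rng=np.linalg.norm(P-(-np.array(i["R"]).T@i["t"]),axis=1)[m].mean(); print(rng)
# ring
h=np.radians(64);e=np.radians(25);X=np.array([np.cos(e)*np.cos(h),np.cos(e)*np.sin(h),np.sin(e)]);Y=np.array([-np.sin(h),np.cos(h),0]);Z=np.cross(X,Y)
v,u=np.mgrid[200:229,202:219];v=v.ravel();u=u.ravel();P=pd(i,np.c_[u,v],D[v,u]);q=(P-[.574,.3255,.300])@np.c_[X,Y,Z]*1000
m=(np.abs(q)<35).all(1); print("ring X,Y,Z",np.round(np.percentile(q[m],[2,20,50,80,98],axis=0),1))
```

```text
87
pct ax,lat,up [[-19.2  -6.  -11.6]
 [-16.6   2.2  -6.1]
 [-11.4   7.3  -0.4]
 [ -2.6  10.4   3.5]
 [  0.3  15.1   7.5]]
1.029699944983215
ring X,Y,Z [[  1.5 -10.3 -23.1]
 [  6.3   7.   -6.4]
 [ 12.5  16.8   7.4]
 [ 21.4  24.   14.9]
 [ 29.8  27.5  23.6]]
```

Relative to the ring in the same side view, the mouth sits about 2–3 mm low and 2 mm back. I'll trim by that, let it settle, and check.

```bash
python3 -m inch '[[[0,0,0.1,-0.1,0],[0,0,0.2,-0.2,0],[0,0,0.2,-0.2,0],[0,0,0.2,-0.2,0],[0,0,0.2,-0.2,0]]]'; python3 tip.py; python3 tilt.py w15|head -1
python3 - <<'E'
from h import *
o=get_obs();print(np.round(o["joint_vel"],4),o["grip_width"],o["clock"],np.round(o["eef_pos"],4))
p,d=optics.camera("side");u,v=190,180
cv2.imwrite("pics/side3z.png",cv2.resize(p[v:v+120,u:u+190,::-1],None,fx=4,fy=4,interpolation=cv2.INTER_CUBIC))
E
python3 tip.py
```

```text
clock: 26.88
eef_pos: [0.5332, 0.2416, 0.2545]
tool_rot: [0.225, 0.974, 0.002, 0.004]
ft_force: [-1.0, 0.3, -0.8]
grip_width: 0.0291
tip [0.551  0.2776 0.277 ] to go cm(tool) [ 0.03 -0.13  0.24] axis err deg 1.5207276338794207 side px [[238.37303312 216.45602516]] focus px [[239.07614207 217.28412848]]
n 6372 lid slope deg: pitch(+y up) 23.340616085151478 roll -0.268367090236381 z at tcp axis (mm, - = above) -19.542009282121974 y range [-27.56606628  11.44644804] z std 0.6369202488949967
[ 0.0015 -0.0001 -0.0009 -0.0023  0.0002  0.0007] 0.02905797826468778 26.925 [0.5332 0.2416 0.2545]
tip [0.551  0.2776 0.2771] to go cm(tool) [ 0.03 -0.13  0.25] axis err deg 1.517057129742188 side px [[238.37212284 216.42794209]] focus px [[239.07614207 217.28412848]]
```

View pics/side3z.png

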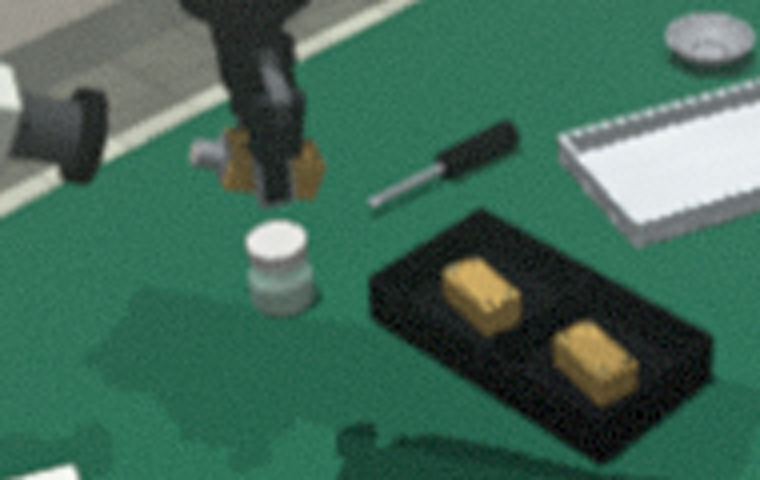

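View pics/w15.png

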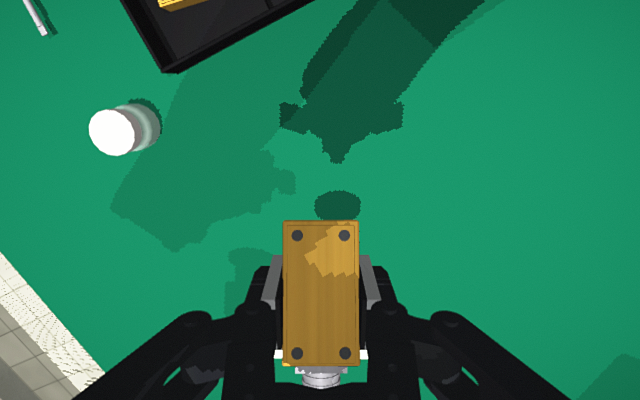

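Side view: the mouth at (200,151) and ring centre at (95,137) are 26.2 and 3.5 px apart, against an expected 25.7 and 4.2. The plain housings are seated at (480,295) and (595,362), and nothing else has moved. Handing in.

```bash
python3 -c "
from workcell import ticket
print(ticket.job_done())"
```

```text
the job is handed in; nothing more can be done
None
```

I handed the job in at about 27 s. The hand-in reports no verdict, so what follows rests on my own last checks.

**Plain housings:** both were lowered and released, one in each tote compartment. My last measurements put them at about (569, 36) and (459, 37) mm. They look flat and lid up in the side view taken just before hand-in.

**Connector housing:** the moves cannot tilt the tool, so I set its pitch in the tray. Pressing it onto the wall in the grip turned it only about 4°. I then eased it off to lean on the wall at 23°, regripped it about its centre, and carried it to the camera.

| Check | Result |
|---|---|
| Axis against the lens axis | about 1.5° off |
| Roll | about 0.3° |
| Joint speeds | below 0.003 rad/s |
| Mouth against the focus point | about 2–3 mm off by my estimate (limit 12 mm) |

**Disagreements:**
- **Lens position:** the lens worked out from the stand's foot differed from the two-view triangulation by about 9 mm. I used the triangulation, which matched the ring outline in the side view and lay a little past it in the top view.
- **Side camera:** it showed the mouth 2–4 mm lower than the arm's own readings. I trimmed by 2 mm relative to the ring in the same picture, so by the arm's own numbers the tip ended about 2.7 mm from my computed focus.
- **Top camera:** the arm blocked its view of the tip at the end, so the side and wrist views are the only final checks.

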